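# Shim the rocking bench supply

## Robot

A 6-joint arm with a two-finger parallel gripper is mounted at the origin on the work surface. World frame = base frame: x ahead of the robot, y to its left, z up, the work surface at z = 0. Lengths are in m, angles in rad, forces in N, time in s.
With the tool pointing down it reaches from about 0.25 to 0.725 m from the base axis. Payload 9.7 kg.
Tool frame: the origin (TCP) lies at the very end of the fingers, on their centre line; the grasp point (between the pads) lies 19 mm behind it; z points along the fingers, x is the direction in which the jaws open and shut, and the axes are right-handed (so a half turn about z gives the same grasp; the last joint's range is limited). The gripper opens to 85 mm and grips with 20 to 120 N. Pads are 22 mm wide; open, the fingers measure 114 mm over their backs; the gripper's body (76 mm by 85 mm) begins 54 mm behind the grasp point. The pads swing forward as they close: fully open they stand 13 mm farther back than shut.
Start: joints at [1.17, 0.087, 0.176, 1.66, 0, 1.571], TCP at [0.215, 0.506, 0.231] pointing down, gripper open.
Joint ranges: [-3.13, 3.13], [-0.85, 1.81], [-1.15, 1.24], [-2.2, 2.28], [-1.44, 1.52], [-3.14, 3.14]. Speed limits (rad/s): [2.22, 2.22, 2.57, 3.14, 3.14, 3.14].

## Interface

Orientations are given as a unit quaternion [w, x, y, z].
In Python, from bench import bot gives the robot as it stands. The module is installed in compiled form; this text tells all that it offers. Calls block until the motion is done:
- bot.goto(position, orientation): joint-space move of the TCP to a pose.
- bot.servo_line(position, max_speed=0.15, frame=None, contact_N=None): straight line of the TCP; frame=None keeps the orientation; max_speed is the mean speed in m/s. With contact_N (N) it stops when the force on the tool has changed by that much, and returns True; else False.
- bot.movej(angles): joint-space move.
- bot.gripper_open() and bot.close_gripper(force=None): open the fingers fully, or close them until they stop; force is the grip in N (None keeps the last).
- bot.sleep(seconds).
- bot.inverse_kinematics(position, orientation): joint angles nearest the present ones, or None.
- bot.capture(name): name is "side" or "top"; returns (picture, depth): 420x560x3 uint8, blue, green, red; 420x560 float32, m along the optical axis (not along the pixel's ray), 0 where there is no reading.
- bot.calibration(name): a dict with "intrinsics" (3x3 intrinsics, pixels), "k1" (the pictures are not rectified: a ray, as slopes to the right and down, at radius r is drawn at 1 + k1 r^2 times it, then the intrinsics apply), "rvec" (rotation vector, rad) and "tvec" (3), from world to camera coordinates, as OpenCV has them. Camera axes: x right, y down, z forward; pixel columns grow to the right and rows downward; lengths in m; the calibration is good to about 2 mm. A picture is of the moment at which its call begins. calibration takes no time and is no camera call.
A pose or a line that the arm cannot do raises bot.MotionError and nothing moves.
- bot.close_job(): hands the job in, once; it reports no verdict.
Readings, each from a call of its own:
- bot.current_t(): time.
- bot.current_q(): joint angles.
- bot.current_joint_velocities(): joint speeds.
- bot.current_effort(): joint torques, N m.
- bot.current_ee_pos(): TCP position.
- bot.current_ee_rot(): TCP orientation.
- bot.current_force(): force on the tool from outside, world axes, zero at the start.
- bot.current_moment(): the same for the moment, N m.
- bot.current_opening(): opening from 0.0 (shut) to 1.0 (fully open).
Only numpy, scipy, OpenCV 4.12 (cv2) and the standard library are available. Lean on these libraries where they do the work, as an engineer would, in place of code of your own. Each camera call takes 0.05 s, during which the arm holds its last target.

## Task

The small white bench supply rocks because the foot under its front left corner (left as you face its display panel) is too short. Push the wooden wedge, nose first, along the bench and under that foot until it is snug and the rocking stops, then press down firmly on the rubber pad at the top of that corner to check that the supply stays level. Only push and press: do not pick up or lift anything, do not shove the supply out of place, leave everything else where it is, and finish clear with the wedge left in place.

Things in the scene. Friction and masses are not known exactly. Their poses are not given: they have to be found in the camera images.
- wedge: Plain wooden wedge lying flat, 110 mm long, 120 g. Origin: middle of its length and width, on its underside; x to its thin nose, z up. Slope 50 mm wide, straight from 2 mm thick at the nose (x = +55) to 14 mm at x = -35; behind it a heel block to x = -55, 56 mm wide, 26 mm high. Starts left of the supply, nose roughly towards the short foot.
- wedge_heel (a point): Middle of the wedge's upright flat back face (56 mm wide), the face to push on, at x = -55 in the wedge's frame, 13 mm above its underside.
- supply: White bench supply, loose, about 2.2 kg; case 200 deep (x) by 220 mm wide (y), underside 18, top 102 mm up. Origin: on the bench under its centre; x to its back, y to its left; display panel with blue band at the front, x = -100. Four round feet at x = +-75, y = +-85. It stands level on the three 18 mm ones; about 1 to 4 N down on the front left corner rocks it. It slides if pushed hard.
- short_foot (a point): Centre of the underside of the short front left foot (20 mm across, 10 mm high, at x = -75, y = +85 of the supply), hanging 8 mm above the bench while the supply stands level; same axes as the supply. The wedge is snug when the foot's rim meets the slope where it is 8 mm thick: foot centre at about x = +20 in the wedge's frame, near y = 0.
- pad_top (a point): Centre of the top of the black rubber pad, 36 mm square and 6 mm high, on the case top straight above the short foot, 108 mm above the bench (the other three corners carry the same pads).
- rear_foot (a point): Centre of the underside of the sound foot at the back right corner (x = +75, y = -85 in the supply's frame), on the bench.
- packer: Bystander: flat square wooden packer, 50 x 50 x 12 mm (not the wedge); origin at the middle of its underside.
- tape: Bystander: roll of black tape lying flat, 90 mm across, 24 mm high; origin at the middle of its underside.
- screwjar: Bystander: small clear jar, 50 mm across, 70 mm high; origin at the middle of its underside.
- cell_a: Bystander: grey battery cell standing up, 32 mm across, 70 mm high; origin at the middle of its underside.
- cell_b: Bystander: aluminium battery cell standing up, 40 mm across, 60 mm high; origin at the middle of its underside.
- driver: Bystander: screwdriver lying flat; origin at the middle of its underside.
- spanner: Bystander: open spanner lying flat; origin at the middle of its underside.
Not all that is in view belongs to the job. Leave any orange or pink look-alike of the wedge alone.

How it is judged:
By the outcome, as a careful person would: the job done as asked, in the order asked, and still so for the second after the job is handed in, with the robot touching nothing.
It also fails if it takes over 51 s, if anything falls off the work surface, if the arm or the gripper's body presses on something with over 40 N, if the wrist force passes 120 N, or if a joint passes its speed limit or range.

## Working session

There is one attempt and no reset: what is moved stays moved. The work goes in short steps, each a Python script; the robot and the scene stay as the last script left them, time stands still between calls to the robot, and variables do not carry over. Pictures are saved under pics/ and viewed, and the job is handed in when it is done.

```bash
mkdir -p pics
cat > h.py <<'E'
import numpy as np, cv2
from bench import bot
def cap(n,tag):
    im,d=bot.capture(n); cv2.imwrite(f'pics/{tag}.png',im); np.savez(f'pics/{tag}.npz',im=im,d=d); return im,d
def cal(n):
    c=bot.calibration(n); K=np.array(c['intrinsics'],float); R=cv2.Rodrigues(np.array(c['rvec'],float))[0]; t=np.array(c['tvec'],float).ravel()
    return K,float(c['k1']),R,t
def cloud(n,d):
    K,k1,R,t=cal(n); h,w=d.shape
    u,v=np.meshgrid(np.arange(w),np.arange(h))
    p=cv2.undistortPoints(np.stack([u,v],-1).reshape(-1,1,2).astype(np.float64),K,np.array([k1,0,0,0.])).reshape(h,w,2)
    P=np.dstack([p*d[...,None],d])
    W=(P-t)@R; W[d<=0]=np.nan
    return W
def proj(n,X):
    K,k1,R,t=cal(n)
    return cv2.projectPoints(np.array(X,float).reshape(-1,1,3),cv2.Rodrigues(R)[0],t,K,np.array([k1,0,0,0.]))[0].reshape(-1,2)
E
python3 - <<'E'
from h import *
for n in('top','side'):
    im,d=cap(n,n+'0'); K,k1,R,t=cal(n); print(n,K.round(1).tolist(),k1,'cam',(-R.T@t).round(3),'axis',R[2].round(3),(d>0).mean())
print(bot.current_t(),bot.current_ee_pos(),bot.current_ee_rot(),bot.current_force())
E
```

```text
top [[529.2, 0.0, 269.8], [0.0, 529.2, 210.2], [0.0, 0.0, 1.0]] -0.03556858167144684 cam [0.271 0.075 1.525] axis [ 0.162  0.003 -0.987] 0.9959353741496598
side [[385.0, 0.0, 285.3], [0.0, 385.0, 217.9], [0.0, 0.0, 1.0]] -0.09334633594637015 cam [ 0.341 -0.764  0.568] axis [ 0.179  0.855 -0.486] 0.9959396258503401
0.1 [0.21450999 0.50621634 0.23064266] [ 3.35403890e-04  8.33720636e-01  5.52186143e-01 -5.03300494e-04] [ 0.06432962  0.09770803 -0.05864907]
```

View pics/top0.png

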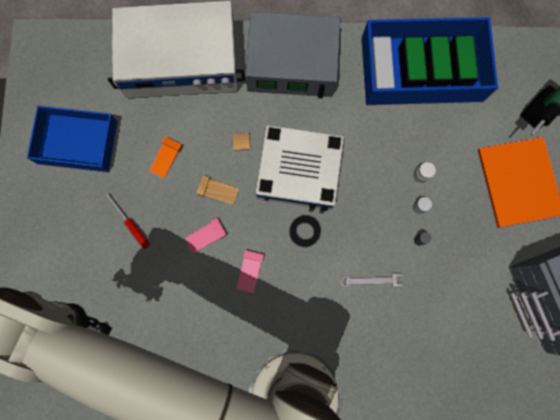

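View pics/side0.png

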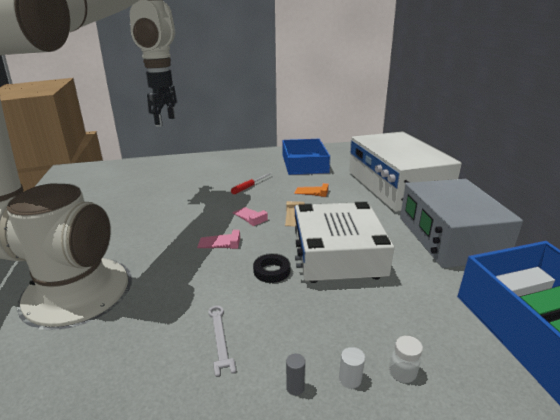

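Run:
```python
from h import *
f=np.load('pics/top0.npz'); im,d=f['im'],f['d']
c=im[115:255,140:350]; cv2.imwrite('pics/crop0.png',cv2.resize(c,None,fx=3.8,fy=3.8,interpolation=cv2.INTER_CUBIC))
W=cloud('top',d)
hsv=cv2.cvtColor(im,cv2.COLOR_BGR2HSV)
for (u,v) in [(203,187),(217,190),(234,195),(241,141),(300,150),(266,186),(305,231),(250,230)]:
    print((u,v),W[v,u].round(4),hsv[v,u])
# top surface of supply
m=(W[...,2]>.095)&(W[...,2]<.118)&(W[...,0]>.3)&(W[...,0]<.66)&(abs(W[...,1]+.0)<.3)
n,l,s,_=cv2.connectedComponentsWithStats(m.astype(np.uint8))
for i in range(1,n):
    if s[i,4]>500: print(s[i])
i=1+np.argmax(s[1:,4]); 
P=W[l==i]; r=cv2.minAreaRect(P[:,:2].astype(np.float32)); print('supply top',r,cv2.boxPoints(r).round(4).tolist(), np.median(P[:,2]))
# pads dark
sel=(l==i)&(im.max(2)<60)
n2,l2,s2,c2=cv2.connectedComponentsWithStats(sel.astype(np.uint8))
for j in range(1,n2):
    if s2[j,4]>40: print('pad',c2[j],s2[j,4],np.nanmedian(W[l2==j],0).round(4))
# wedge
w=(hsv[...,0]>8)&(hsv[...,0]<22)&(hsv[...,1]>70); w[:,:190]=0;w[:170]=0;w[215:]=0;w[:,255:]=0
n3,l3,s3,c3=cv2.connectedComponentsWithStats(w.astype(np.uint8)); k=1+np.argmax(s3[1:,4]); print(s3[k],c3[k])
P=W[l3==k]; P=P[~np.isnan(P[:,0])]
r=cv2.minAreaRect(P[:,:2].astype(np.float32)); print('wedge',r,cv2.boxPoints(r).round(4).tolist())
H=P[P[:,2]>.02]; print('heel',len(H),H.mean(0).round(4))
```

```text
(203, 187) [0.5825 0.2741 0.0222] [ 16 134 169]
(217, 190) [0.5775 0.2348 0.0067] [ 16 133 173]
(234, 195) [ 0.5655  0.1854 -0.0044] [ 16 134 179]
(241, 141) [0.7267 0.1683 0.0081] [ 16 134 175]
(300, 150) [ 0.6761 -0.0022  0.0995] [ 23  16 205]
(266, 186) [0.5708 0.0905 0.1061] [ 0 12 22]
(305, 231) [ 0.4615 -0.0237  0.0026] [ 42  11 119]
(250, 230) [ 0.4626  0.136  -0.0042] [ 40  13 119]
[ 256  155   85   52 3534]
supply top ((0.6016249656677246, 0.0032855570316314697), (0.2198825180530548, 0.14077404141426086), 82.73696899414062) [[0.5178999900817871, -0.09690000116825104], [0.6575000286102295, -0.11469999700784683], [0.6852999925613403, 0.10339999943971634], [0.5457000136375427, 0.12120000272989273]] 0.10146867851563957
pad [265.4137931  185.45689655] 116 [0.5718 0.0931 0.1067]
pad [326.91452991 194.53846154] 117 [ 0.5493 -0.0761  0.1071]
[197 176  42  29 719] [217.08623088 190.21696801]
wedge ((0.5774677991867065, 0.23128613829612732), (0.11282025277614594, 0.06294793635606766), 72.9503173828125) [[0.5307999849319458, 0.186599999666214], [0.5910000205039978, 0.1680999994277954], [0.6241000294685364, 0.2759999930858612], [0.5638999938964844, 0.29440000653266907]]
heel 130 [0.587  0.2756 0.0254]
```

View pics/crop0.png

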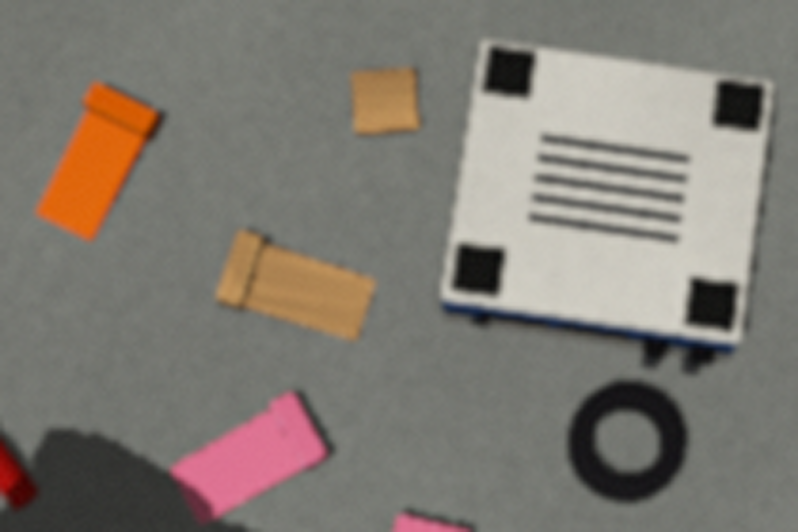

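The wooden wedge is at top (217,190), with its heel on the left and its nose on the right. Look-alikes are orange (166,157), pink (206,235) and (250,270), and the packer (241,141). The crop confirms the plain wooden one with a heel block. The supply is at (300,165). Its blue panel faces the robot, so the short-foot pad is at (265,185). I'll refine these poses next.

```bash
cat >> h.py <<'E'
from scipy.optimize import minimize, least_squares
def ray(n,uv,z):
    K,k1,R,t=cal(n); p=cv2.undistortPoints(np.array(uv,float).reshape(-1,1,2),K,np.array([k1,0,0,0.])).reshape(-1,2)
    D=np.c_[p,np.ones(len(p))]@R; C=-R.T@t
    return C+D*((z-C[2])/D[:,2])[:,None]
def wverts():
    V=[]
    a=[(55,25,0),(55,25,2),(-35,25,0),(-35,25,14)]; b=[(-35,28,0),(-35,28,26),(-55,28,0),(-55,28,26)]
    S=np.array([(x,s*y,z) for x,y,z in a for s in(1,-1)])/1e3; H=np.array([(x,s*y,z) for x,y,z in b for s in(1,-1)])/1e3
    return S,H
def render(n,pose,z0=0.,sc=4,parts=None):
    x,y,th=pose; c,s=np.cos(th),np.sin(th); Rz=np.array([[c,-s,0],[s,c,0],[0,0,1]])
    M=np.zeros((420*sc,560*sc),np.uint8)
    for V in (parts or wverts()):
        q=proj(n,V@Rz.T+[x,y,z0]); h=cv2.convexHull(((q+.5)*sc*16-8).astype(np.int32))
        cv2.fillConvexPoly(M,h,255,cv2.LINE_AA,4)
    return cv2.resize(M,(560,420),interpolation=cv2.INTER_AREA).astype(np.float32)/255
def wmask(im,box):
    hsv=cv2.cvtColor(im,cv2.COLOR_BGR2HSV).astype(float); u0,v0,u1,v1=box
    # soft: saturation between bench(~13) and wood(~134)
    s=np.clip((hsv[...,1]-15)/(132-15),0,1); s[(hsv[...,0]<6)|(hsv[...,0]>26)]*=.0
    m=np.zeros(s.shape,np.float32); m[v0:v1,u0:u1]=s[v0:v1,u0:u1]; return m
def fitw(n,im,box,p0,ignore=None):
    m=wmask(im,box); u0,v0,u1,v1=box
    def f(p):
        e=(cv2.GaussianBlur(render(n,p),(0,0),1)-cv2.GaussianBlur(m,(0,0),1))
        if ignore is not None: e=e*(~ignore)
        return float((e[v0-5:v1+5,u0-5:u1+5]**2).sum())
    r=minimize(f,p0,method='Nelder-Mead',options=dict(initial_simplex=np.array(p0)+np.array([[0,0,0],[.01,0,0],[0,.01,0],[0,0,.15]]),xatol=1e-4,fatol=1e-3))
    return r.x,r.fun,f(p0)
def fits(n,im):
    # pads in picture -> ray to z=.108
    g=im.max(2); hit=[]
    return hit
E
cat > meas.py <<'E'
from h import *
import sys
f=np.load(f'pics/{sys.argv[1]}.npz'); im,d=f['im'],f['d']; W=cloud('top',d)
def supply(im):
    g=(im.max(2)<70).astype(np.uint8); n,l,s,c=cv2.connectedComponentsWithStats(g[120:215,245:350]); out=[]
    for i in range(1,n):
        if 80<s[i,4]<220 and s[i,2]<18 and s[i,3]<18:
            # weighted centroid
            u0,v0,w,h=s[i,:4]; u0+=245;v0+=120; sl=np.s_[v0-3:v0+h+3,u0-3:u0+w+3]
            wt=np.clip((180-im[sl].max(2).astype(float))/160,0,1); wt[wt<.3]=0
            vv,uu=np.mgrid[v0-3:v0+h+3,u0-3:u0+w+3]
            out.append(c[i]+[245,120])
    return np.array(out)
pc=supply(im); P=ray('top',pc,.108); print(pc.round(1).tolist()); print(P.round(4).tolist())
M=np.array([(x,y) for x in(75,-75) for y in(85,-85)])/1e3
cen=P[:,:2].mean(0)
def res(p):
    c,s=np.cos(p[2]),np.sin(p[2]); Q=M@np.array([[c,s],[-s,c]])+p[:2]
    D=np.linalg.norm(P[:,None,:2]-Q[None],axis=2); j=D.argmin(1)
    return (P[:,:2]-Q[j]).ravel()
r=least_squares(res,[*cen,-.13]); print('supply',r.x.round(4),np.degrees(r.x[2]).round(2),'res mm',(r.fun*1e3).round(1))
c,s=np.cos(r.x[2]),np.sin(r.x[2]); F=r.x[:2]+np.array([c*-.075-s*.085,s*-.075+c*.085]); print('foot',F.round(4))
w,e,e0=fitw('top',im,eval(sys.argv[2]),eval(sys.argv[3])); print('wedge',w.round(4),np.degrees(w[2]).round(1),e,e0)
c,s=np.cos(w[2]),np.sin(w[2]); print('foot in wedge mm',(np.array([[c,s],[-s,c]])@(F-w[:2])*1e3).round(1))
E
python3 meas.py top0 '(190,170,250,215)' '[.577,.231,-1.87]'
python3 - <<'E'
from h import *
im=np.load('pics/side0.npz')['im']
print(fitw('side',im,(278,196,306,230),[.575,.231,-1.87]))
E
```

```text
[[273.5, 133.6], [333.9, 142.4], [265.4, 185.6], [326.8, 194.7]]
[[0.7196, 0.0724, 0.108], [0.6971, -0.0955, 0.108], [0.5716, 0.0922, 0.108], [0.5491, -0.0758, 0.108]]
supply [ 0.6343 -0.0017 -0.1329] -7.61 res mm [-0.3 -0.2 -0.3  0.3  0.3 -0.3  0.3  0.2]
foot [0.5713 0.0925]
wedge [ 0.5762  0.2319 -1.8564] -106.4 0.8614485859870911 3.9241013526916504
foot in wedge mm [135.2  34.5]
(array([ 0.57543462,  0.24358307, -1.82307052]), np.float64(185.33843994140625), 205.23880004882812)
```

```bash
cat >> h.py <<'E'
def qd(a): return [0.,np.cos(a/2),np.sin(a/2),0.]
def rot(a): c,s=np.cos(a),np.sin(a); return np.array([[c,-s],[s,c]])
def st(): print('t',round(bot.current_t(),2),'p',np.round(bot.current_ee_pos(),4),'F',np.round(bot.current_force(),2),'q',np.round(bot.current_q(),2))
def arcpath(w,F,R,ref=-.020,snug=.020):
    """poses of wedge (x,y,th) for arc then straight"""
    f=rot(-w[2])@(F-w[:2])-[ref,0]; sg=np.sign(f[1]); fy=abs(f[1])
    from scipy.optimize import brentq
    phi=brentq(lambda p:(f[0]-R*np.sin(p))*np.sin(p)-(fy-R*(1-np.cos(p)))*np.cos(p),0,.8)
    L=np.hypot(f[0]-R*np.sin(phi),fy-R*(1-np.cos(phi)))-(snug-ref)
    def pose(s):
        if s<R*phi: a=s/R; q=np.array([R*np.sin(a),R*(1-np.cos(a))])
        else: a=phi; q=np.array([R*np.sin(a),R*(1-np.cos(a))])+(s-R*phi)*np.array([np.cos(a),np.sin(a)])
        q[1]*=sg; th=w[2]+sg*a
        return np.array([*(w[:2]+rot(w[2])@(q+[ref,0])+rot(th)@[-ref,0]),th])
    return pose,R*phi,L,phi
def tool(pose,back,off,z):
    p=pose[:2]+rot(pose[2])@[-.055-back,off]; return [*p,z],qd(pose[2]+np.pi/2)
E
python3 - <<'E'
from h import *
w=np.array([.5762,.2319,-1.8564]);F=np.array([.5713,.0925])
pose,A,L,phi=arcpath(w,F,.15); print(A,L,np.degrees(phi),pose(A),pose(A+L))
for p,b,z in [(w,.036,.10),(w,.036,.009),(pose(A),.011,.009),(pose(A+L),.011,.009)]:
    for k in(0,np.pi):
        P,q=tool(p,b,-.006,z); q=qd(p[2]+np.pi/2+k); r=bot.inverse_kinematics(P,q); print(np.round(P,3),None if r is None else np.round(r,2))
E
```

```text
0.037229589920487895 0.08202434001371983 14.220655836311643 [ 0.57511547  0.19445297 -1.60820273] [ 0.57204795  0.11248601 -1.60820273]
[0.596 0.321 0.1  ] [0.49 0.38 0.28 1.46 0.   2.35]
[0.596 0.321 0.1  ] [ 0.49  0.38  0.28  1.46  0.   -0.79]
[0.596 0.321 0.009] [0.49 0.41 0.14 1.29 0.   2.35]
[0.596 0.321 0.009] [ 0.49  0.41  0.14  1.29  0.   -0.79]
[0.572 0.261 0.009] [ 0.43  0.3  -0.01  1.26  0.    2.04]
[0.572 0.261 0.009] [ 0.43  0.3  -0.01  1.26  0.   -1.11]
[0.569 0.179 0.009] [ 0.3   0.22 -0.1   1.25  0.    1.91]
[0.569 0.179 0.009] [ 0.3   0.22 -0.1   1.25  0.   -1.23]
```

Run:
```python
from h import *
w=np.array([.5762,.2319,-1.8564]);F=np.array([.5713,.0925])
pose,A,L,phi=arcpath(w,F,.15)
bot.close_gripper()
P,q=tool(w,.036,-.006,.12); bot.goto(P,q); st()
P[2]=.009; bot.servo_line(P,.1); st()
P,q=tool(w,.012,-.006,.009); bot.servo_line(P,.06); st()
for s in np.linspace(0,A,6)[1:]:
    P,q=tool(pose(s),.011,-.006,.009); print(bot.servo_line(P,.05,frame=q,contact_N=8),np.round(bot.current_force(),2))
st(); cap('top','top1'); cap('side','side1')
```

```text
t 2.48 p [0.5955 0.3219 0.1206] F [-0.6   0.04 -0.24] q [0.5  0.38 0.31 1.5  0.   2.35]
t 3.73 p [0.5965 0.3211 0.0099] F [ 0.41 -0.01 -0.39] q [ 0.49  0.41  0.14  1.29 -0.    2.35]
t 4.28 p [0.5894 0.2976 0.0093] F [-0.15  0.63 -1.23] q [0.47 0.37 0.08 1.28 0.   2.32]
False [ 1.14 -0.16  0.8 ]
False [-0.35 -0.08  0.62]
False [-0.37  0.06  0.28]
False [0.24 0.29 0.28]
False [-0.24  1.49  0.78]
t 5.85 p [0.5717 0.2608 0.009 ] F [-0.24  1.49  0.78] q [ 0.43  0.3  -0.01  1.26  0.    2.04]
```

Run:
```python
from h import *
f=np.load('pics/top1.npz')['im'][115:255,140:350]; cv2.imwrite('pics/crop1.png',cv2.resize(f,None,fx=3.8,fy=3.8,interpolation=cv2.INTER_CUBIC))
```

```text
(no output)
```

View pics/crop1.png

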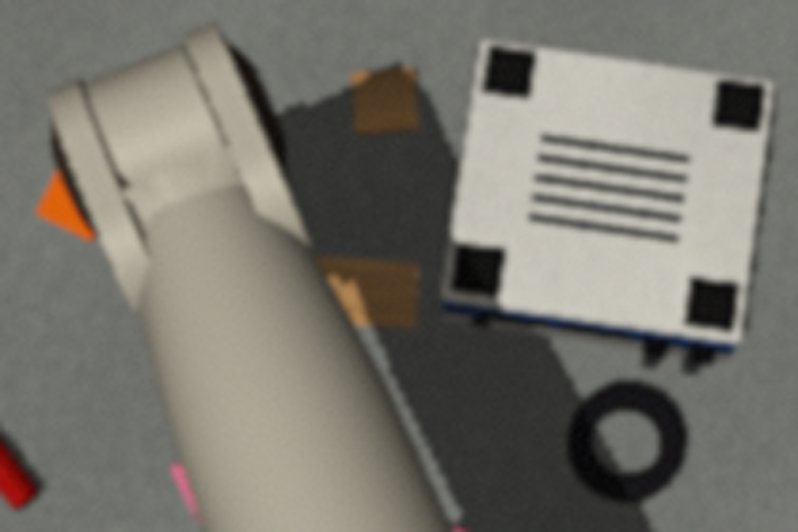

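View pics/side1.png

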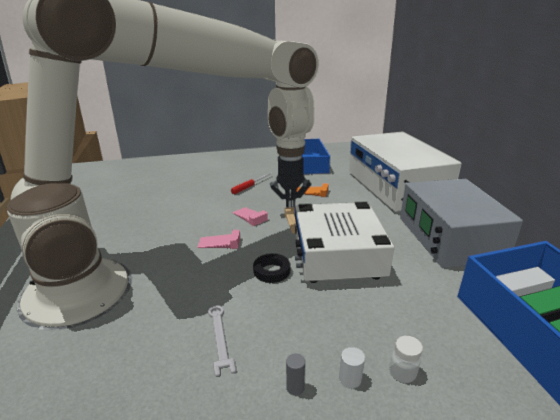

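The top crop shows the wedge squared up, nose edge at crop (418,265)-(415,327), about full-frame (249,192). The arm covers its heel, and the supply hasn't moved. I'll compute the heading from the nose corners.

Run:
```python
from h import *
c=np.array([[418.5,264],[415,328],[370,262]]) ; uv=140+(c[:,0]+.5)/3.8-.5, 115+(c[:,1]+.5)/3.8-.5
P=ray('top',np.c_[uv],.002)[:,:2]; print(P.round(4))
n=P[:2].mean(0); e=P[0]-P[1]; print('nose mid',n, 'width',np.linalg.norm(e),'heading',np.degrees(np.arctan2(-e[0],e[1])))
w=np.array([.5762,.2319,-1.8564]);F=np.array([.5713,.0925])
pose,A,L,phi=arcpath(w,F,.15); p=pose(A); print('expected nose',p[:2]+rot(p[2])@[.055,0],np.degrees(p[2]))
```

```text
[[0.5977 0.1395]
 [0.5473 0.141 ]
 [0.5986 0.1771]]
nose mid [0.57248934 0.14028119] width 0.05038415498515048 heading -91.74878964932284
expected nose [0.5730586  0.13949144] -92.14322925177439
```

The wedge is within 1 mm and 0.5° of plan. Next is a straight push, finishing under force control.

Run:
```python
from h import *
w=np.array([.5762,.2319,-1.8564]);F=np.array([.5713,.0925])
pose,A,L,phi=arcpath(w,F,.15)
for s in (A+.03,A+L-.012):
    P,q=tool(pose(s),.011,-.004,.009); print(bot.servo_line(P,.04,frame=q,contact_N=6)); st()
P,q=tool(pose(A+L+.012),.011,-.004,.009); print(bot.servo_line(P,.012,frame=q,contact_N=4.0)); st()
tgt,_=tool(pose(A+L),.011,-.004,.009); print('nominal',np.round(tgt,4))
bot.sleep(.2); st()
```

```text
False
t 6.85 p [0.5725 0.2306 0.0091] F [ 1.14 -0.4  -0.17] q [ 0.38  0.27 -0.04  1.26 -0.    1.99]
False
t 8.0 p [0.571  0.1907 0.009 ] F [ 1.06 -0.27  0.66] q [ 0.32  0.24 -0.09  1.25 -0.    1.93]
True
t 9.28 p [0.5702 0.1747 0.0086] F [-0.65  0.19  0.55] q [ 0.3   0.22 -0.1   1.25  0.    1.9 ]
nominal [0.5705 0.1786 0.009 ]
t 9.48 p [0.5698 0.1747 0.0081] F [0.81 0.3  0.83] q [ 0.3   0.22 -0.1   1.25  0.    1.9 ]
```

```bash
python3 - <<'E'
from h import *
p=np.array(bot.current_ee_pos()); bot.servo_line(p+[.001,.05,0],.08); bot.servo_line(p+[.001,.06,.16],.2); 
# swing away for view
q=np.array(bot.current_q()); q[0]+=.7; bot.movej(q); st()
im,_=cap('top','top2'); cap('side','side2')
f=im[115:255,140:350]; cv2.imwrite('pics/crop2.png',cv2.resize(f,None,fx=3.8,fy=3.8,interpolation=cv2.INTER_CUBIC))
E
python3 meas.py top2 '(190,170,250,215)' '[.572,.110,-1.6]'|head -4
```

```text
t 12.77 p [0.2862 0.5462 0.1667] F [ 0.05 -0.57 -0.73] q [1.09 0.24 0.22 1.56 0.   2.  ]
[[273.5, 133.6], [333.9, 142.4], [265.4, 185.6], [326.9, 194.6]]
[[0.7196, 0.0724, 0.108], [0.6971, -0.0955, 0.108], [0.5716, 0.0922, 0.108], [0.5492, -0.0759, 0.108]]
supply [ 0.6344 -0.0017 -0.1325] -7.59 res mm [-0.3 -0.2 -0.4  0.3  0.3 -0.3  0.4  0.2]
foot [0.5713 0.0925]
```

View pics/crop2.png

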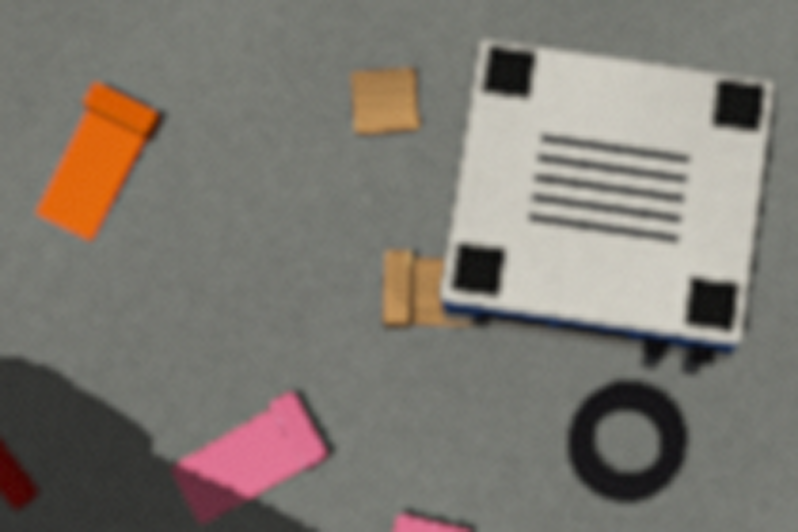

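The crop shows the heel at (398,287) with its slope under the front-left corner, and the supply hasn't moved. I'll measure the wedge from its visible part.

```bash
cat > fw.py <<'E'
from h import *
import sys
im=np.load(f'pics/{sys.argv[1]}.npz')['im']; F=np.array([.5713,.0925])
ig=np.ones(im.shape[:2],bool); ig[172:210,230:254]=False
w,e,e0=fitw('top',im,(225,172,258,210),[.572,.110,-1.6],ig); print('wedge',w.round(4),np.degrees(w[2]),e,e0); print('foot in wedge',(rot(-w[2])@(F-w[:2])*1e3).round(1))
# heel top quad corners render check
E
python3 fw.py top2
```

```text
wedge [ 0.5753  0.1094 -1.5855] -90.84245748111161 0.6449878215789795 5.929293155670166
foot in wedge [17.  -3.7]
```

Run:
```python
from h import *
q=qd(-.13); F=[.5716,.0922]
bot.goto([*F,.17],q); bot.sleep(.3); st(); f0=np.array(bot.current_force())
bot.servo_line([*F,.116],.08); st()
print(bot.servo_line([*F,.098],.01,contact_N=3)); st()
z=bot.current_ee_pos()[2]
for n,dz in ((10,.006),(22,.012)):
    print(bot.servo_line([*F,z-dz],.008,contact_N=n)); st()
bot.sleep(.7); st(); cap('top','top3'); cap('side','side3')
```

```text
t 15.11 p [0.5715 0.0927 0.17  ] F [ 0.67 -0.02 -0.94] q [0.16 0.14 0.12 1.55 0.   1.86]
t 15.93 p [0.5718 0.0922 0.1164] F [-0.19  0.43 -0.13] q [ 0.16  0.14  0.02  1.44 -0.    1.86]
True
t 16.88 p [0.5716 0.0922 0.108 ] F [-0.85 -0.31  4.61] q [0.16 0.14 0.   1.43 0.   1.86]
True
t 17.18 p [0.5716 0.0922 0.108 ] F [-0.87 -1.02  5.88] q [0.16 0.14 0.   1.43 0.   1.86]
True
t 17.77 p [0.5716 0.0922 0.108 ] F [-1.51 -0.51  6.07] q [ 0.16  0.14 -0.    1.42  0.    1.86]
t 18.48 p [0.5716 0.0922 0.108 ] F [-1.22 -1.    5.32] q [ 0.16  0.14 -0.    1.42  0.    1.86]
```

The pad stays at 108.0 mm with no give. The load relaxes after each stop, though, so I'll hold a firm press for a moment.

Run:
```python
from h import *
F=[.5716,.0922]
for i in range(1,16):
    bot.servo_line([*F,.108-.0004*i],.01); f=bot.current_force()[2]; print(i,round(f,1),np.round(bot.current_ee_pos(),5)[2])
    if f>20: break
for k in range(4): bot.sleep(.3); st()
cap('top','top4'); cap('side','side4')
```

```text
1 5.7 0.10805
2 6.7 0.108
3 10.7 0.10798
4 13.1 0.10796
5 15.2 0.10788
6 17.6 0.10786
7 19.9 0.1078
8 23.2 0.10776
t 20.88 p [0.5717 0.0923 0.1078] F [-8.21 -0.58 22.6 ] q [ 0.16  0.14 -0.    1.42  0.    1.86]
t 21.18 p [0.5717 0.0923 0.1078] F [-9.56 -0.23 22.85] q [ 0.16  0.14 -0.    1.42  0.    1.86]
t 21.48 p [0.5717 0.0923 0.1078] F [-8.86 -0.97 22.82] q [ 0.16  0.14 -0.    1.42  0.    1.86]
t 21.77 p [0.5717 0.0923 0.1078] F [-9.41 -0.81 23.46] q [ 0.16  0.14 -0.    1.42  0.    1.86]
```

```bash
python3 - <<'E'
from h import *
bot.servo_line([.5716,.0922,.17],.06); 
q=np.array(bot.current_q()); q[0]+=.95; bot.movej(q); st()
im,_=cap('top','top5'); s,_=cap('side','side5')
f=im[115:255,140:350]; cv2.imwrite('pics/crop5.png',cv2.resize(f,None,fx=3.8,fy=3.8,interpolation=cv2.INTER_CUBIC))
a=np.load('pics/side0.npz')['im']; g=s[190:290,270:400]; a=a[190:290,270:400]
cv2.imwrite('pics/scmp.png',cv2.resize(np.hstack([a,g]),None,fx=3,fy=3,interpolation=cv2.INTER_CUBIC))
E
python3 meas.py top5 '(190,170,250,215)' '[.572,.110,-1.6]'|head -4; python3 fw.py top5
```

```text
t 25.02 p [0.2582 0.518  0.1695] F [ 0.24 -0.21  0.82] q [1.11 0.14 0.12 1.54 0.   1.86]
[[273.5, 133.6], [333.9, 142.4], [265.4, 185.6], [326.8, 194.7]]
[[0.7196, 0.0723, 0.108], [0.6971, -0.0955, 0.108], [0.5716, 0.0922, 0.108], [0.5491, -0.0758, 0.108]]
supply [ 0.6343 -0.0017 -0.1331] -7.62 res mm [-0.4 -0.3 -0.3  0.4  0.3 -0.3  0.4  0.2]
foot [0.5713 0.0925]
wedge [ 0.5753  0.1095 -1.5865] -90.90250076707748 0.6703184843063354 5.908884525299072
foot in wedge [17.  -3.7]
```

View pics/crop5.png

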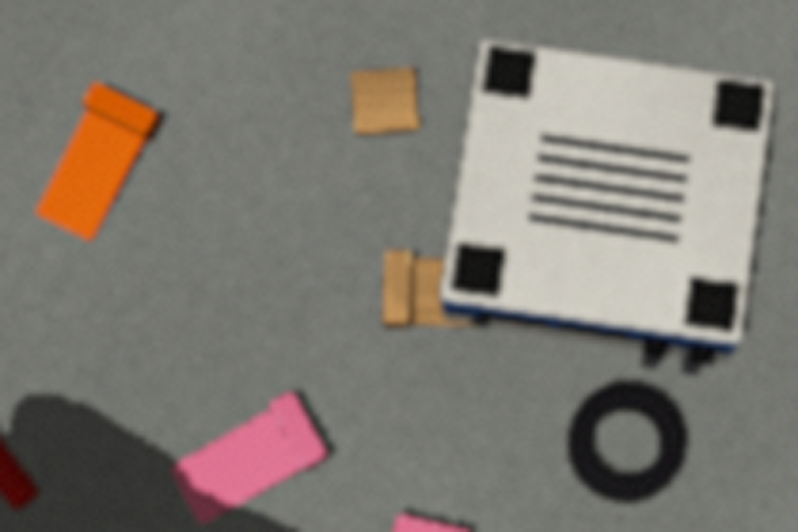

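View pics/scmp.png

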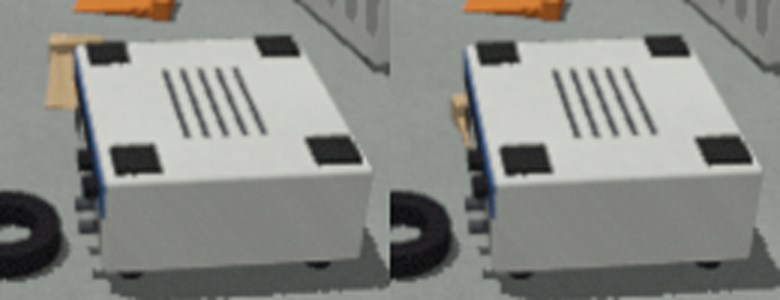

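View pics/side5.png

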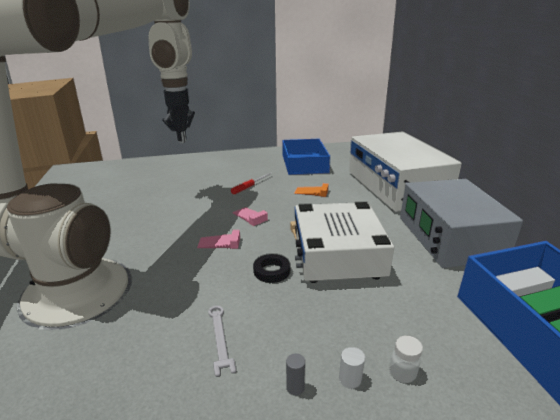

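Nothing changed after the press: the supply is level and unmoved, the wedge is in place, and the robot is clear. I'm handing the job in.

```bash
python3 -c "
from h import *
bot.close_job(); print('closed')"
```

```text
the job is handed in; nothing more can be done
closed
```

I pushed the wooden wedge by its heel with the closed fingers, turning it about 15° and then going straight under the short front left foot. A 4 N contact stop ended the push. I then pressed the rubber pad above that foot, holding about 23 N for roughly a second, and backed clear. The job was handed in after about 25 s of the 51 s allowed.

**Press:** the pad top stayed within 0.3 mm of 108 mm under load, so there was no rocking.

**Supply and bystanders:** the supply's measured pose was the same before and after, to within about 0.1 mm and 0.1°. No bystander looked moved in the pictures.

**Disagreements:**
- **Wedge position:** the camera put the foot centre at x ≈ 17 mm, y ≈ -4 mm in the wedge's frame, against the nominal 20 and 0. The push also stopped about 4 mm past nominal. The camera difference is only slightly more than the 2 mm calibration error.
- **Sideways force:** about 9 N built up on the tool during the press, but the supply did not slide.
- **First press readings:** force-stopped presses to 10 and 22 N relaxed to about 6 N, so I pressed again in small steps to hold the load.

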